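Slide a bath cover strip out over the end of the deck

ROBOT

A 7-joint arm with a two-finger parallel gripper is mounted at the origin on the work surface. World frame = base frame: x ahead of the robot, y to its left, z up, the work surface at z = 0. Lengths are in m, angles in rad, forces in N, time in s.
With the tool pointing down it reaches from about 0.425 to 0.925 m from the base axis. Payload 6.8 kg.
Tool frame: the origin (TCP) lies on the front face of the gripper's body, between the roots of the fingers; the fingertips stand 73 mm ahead of it and the grasp point (between the pads) lies 54 mm ahead of it; z points along the fingers, x is the direction in which the jaws open and shut, and the axes are right-handed (so a half turn about z gives the same grasp; the last joint's range is limited). The gripper opens to 85 mm and grips with 20 to 120 N. Pads are 22 mm wide; open, the fingers measure 114 mm over their backs; the gripper's body (76 mm by 85 mm) begins 54 mm behind the grasp point. The pads swing forward as they close: fully open they stand 13 mm farther back than shut.
Start: joints at [1.004, 0.477, 0.022, 1.555, -0.011, 1.109, -0.083], TCP at [0.299, -0.605, 0.304] pointing down, gripper open.
Joint ranges: [-2.96, 2.96], [-0.34, 2.1], [-1.41, 1.46], [0.24, 2.44], [-1.37, 4.51], [0.17, 1.92], [-2.96, 2.96]. Speed limits (rad/s): [2.39, 2.39, 3.14, 3.14, 3.14, 3.14, 3.14].

INTERFACE

Orientations are given as a unit quaternion [w, x, y, z].
In Python, from station import get_obs, read_camera, hand_in gives the robot as it stands. The module is installed in compiled form; this text tells all that it offers.
- The arm moves only by the shell command python3 -m creep 'ROWS' [FORCE]. ROWS is JSON, a list that holds one entry, the list of rows, each a list of 7 numbers: the turn, a rotation vector about the tool's x, y, z in rad, then the shift along the tool's x, y, z in m, then the finger opening in m, from 0 to 0.0854. A call has 1 to 20 rows; each row shifts and turns the pose as measured when the row begins, along the tool's axes as they then stand; what a row does not reach is not made up. A row lasts 1/12 s, in which the tool goes at most 41.7 mm and 7.16 degrees, less where a joint would pass 70% of its speed; a pose out of reach is approached as far as the arm can. A call is refused whole if a number of a shift passes 0.0417 or a number of a turn 0.125, either way. A call with a gripper value outside its range is refused whole. The fingers move at their own pace and stop on an object; FORCE is the grip in N (left out, the last holds). Time passes only in rows, so rows that do not move let the fingers close. It gives the time, the measured TCP pose, the force and the opening at its end, in the units of the state.
- get_obs(): the state, without advancing time (a new reading comes with each control period).
- read_camera(name): name is "scene" or "top" or "wrist"; returns a dict with "color" (384x512x3 uint8, red, green, blue), "range_z" (384x512 float32, m along the optical axis (not along the pixel's ray), 0 where there is no reading), "fovy" (degrees; the focal length in pixels is half the picture's height over the tangent of half this angle, whatever the lens; pixels are square), "cx", "cy" (the principal point, pixels), "rvec" (rotation vector, rad) and "tvec" (3), from world to camera coordinates, as OpenCV has them. Camera axes: x right, y down, z forward; pixel columns grow to the right and rows downward; lengths in m; the calibration is good to about 2 mm. A picture is of the moment at which its call begins.
- hand_in(): hands the job in, once; it reports no verdict.
The state is a dict: "t": time; "q": joint angles; "joint_vel": joint speeds; "joint_torque": joint torques, N m; "eef_pos": TCP position; "tool_rot": TCP orientation; "contact_force": force on the tool from outside, world axes, zero at the start; "torque": the same for the moment, N m; "gripper_width": opening from 0.0 (shut) to 1.0 (fully open).
Only numpy, scipy, OpenCV 4.12 (cv2) and the standard library are available. Lean on these libraries where they do the work, as an engineer would, in place of code of your own. Each camera call takes 0.05 s, during which the arm holds its last target.

TASK

The white cover strip lying on the front deck of the water bath is too flat to get hold of. Push it, without picking it up, so that it lies with its long side against the raised rim of the well and its left-hand end sticks out about 3 cm past the left-hand end of the deck, ready to be taken by its edge. Keep it flat on the deck all the way, leave it lying there and leave everything else where it is.

Things in the scene. Friction and masses are not known exactly. Their poses are not given: they have to be found in the camera images.
- bath: drained water bath, fixed: white housing, stainless top, 420 mm deep (its x), 600 mm wide (y), 200 mm high. Origin: centre of its underside; x points away from the robot, y to the left, z up. The front deck is the flat ledge nearest the robot, top at z = 200 mm, x from -210 (front edge) to -40 mm (rim), y from -300 to +300 mm; both ends are plain open edges
- rim_face (a point): middle of the foot of the well's raised rim, at bath x = -40, y = 0, z = 200 mm; axes as the bath. The rim's upright face looks to the robot, stands 15 mm above the deck and runs parallel to the bath's y from -266 to +266 mm. Behind it is the open well, 206 mm across
- deck_end (a point): the left-hand end of the deck: point on its top edge, level with the deck's surface, at bath x = -125, y = +300, z = 200 mm; axes as the bath
- cover_strip_center (a point): the loose cover strip that lies flat on the front deck: plain white polypropylene plate 90 mm (its x) x 220 mm (its y, along the deck) x 6 mm thick, about 0.1 kg. This point is its centre, half-way up (3 mm above the deck); z up. It starts somewhat askew, short of the left-hand end, with a gap between it and the rim; it slides on the deck with ordinary friction
- well_strip_a_center (a point): bystander: one of two loose strips like the one on the deck (90 x 220 x 6 mm) that lie across the well on its rims, the right-hand one; their tops are 21 mm above the deck. This point is its centre
- well_strip_b_center (a point): bystander: one of two loose strips like the one on the deck (90 x 220 x 6 mm) that lie across the well on its rims, the left-hand one; their tops are 21 mm above the deck. This point is its centre
- rack_a: bystander: aluminium test-tube rack, 185 x 85 x about 105 mm with tubes, standing down in the open well on its slatted floor; origin at the centre of its underside
- rack_b: bystander: grey plastic test-tube rack, 185 x 85 x about 105 mm with tubes, standing in the well beside the aluminium one; origin at the centre of its underside
- timer: bystander: grey bench timer, 26 x 72 x 62 mm high, standing on the right-hand end of the deck; origin at the centre of its underside
- deck_bottle: bystander: small amber bottle, 48 mm wide, 105 mm high, standing on the right-hand end of the deck by the rim; origin at the centre of its underside
- beaker: bystander: clear plastic beaker, 72 mm wide, 90 mm high, on the bench in front of the bath; origin at the centre of its underside
- tube_box: bystander: cardboard box of capped tubes, 85 x 130 x about 57 mm high, on the bench in front of the bath; origin at the centre of its underside
There are look-alikes about, which are no part of the job. Leave any green look-alike of the part that bears cover_strip_center alone.

How it is judged:
At the end, for the whole second after the job is handed in: the cover strip lies flat and still on the deck, its long side within 8 mm of the rim and parallel to it within 0.06 rad, and its left-hand end 20 to 40 mm past the left-hand end of the deck (centre at bath y = 210 to 230 mm) (y of cover_strip_center in the frame of bath between 0.21 and 0.23 m and x of cover_strip_center in the frame of bath above -0.093 m and angle between the y axis of cover_strip_center and the y axis of bath, either way round below 0.06 rad and z of cover_strip_center in the frame of bath between 0.2 and 0.206 m and angle between cover_strip_center's own z axis and vertical below 0.03 rad and linear speed of cover_strip below 0.01 m/s); the robot touches nothing.
It fails at once if the cover strip is lifted off the deck or tips (z of cover_strip_center in the frame of bath above 0.212 m or angle between cover_strip_center's own z axis and vertical above 0.12 rad).
It fails at once if the cover strip falls from the deck (z of cover_strip_center in the frame of bath below 0.19 m).
It fails at once if another thing is disturbed (moved over 20 mm) (distance of any of well_strip_a_center, well_strip_b_center, rack_a, rack_b, timer, deck_bottle, beaker, tube_box from where it was at the start of the episode above 0.02 m).
It also fails if it takes over 64 s, if anything falls off the work surface, if the arm or the gripper's body presses on something with over 40 N, if the wrist force passes 120 N, or if a joint passes its speed limit or range.

## Working session

There is one attempt and no reset: what is moved stays moved. The work goes in short steps, Python scripts to look and compute and a shell command to move; the robot and the scene stay as the last step left them, time stands still between calls to the robot, and variables do not carry over. Pictures are saved under pics/ and viewed, and the job is handed in when it is done.

```bash
mkdir -p pics; ls; cat > h.py <<'E'
import numpy as np,cv2
from station import get_obs,read_camera
def cam(n):
    c=read_camera(n); h,w=c["color"].shape[:2]
    f=h/2/np.tan(np.radians(c["fovy"])/2)
    c["K"]=np.array([[f,0,c["cx"]],[0,f,c["cy"]],[0,0,1]]); c["R"]=cv2.Rodrigues(np.array(c["rvec"],float))[0]; c["t"]=np.array(c["tvec"],float).ravel()
    return c
def plane(c,uv,z):
    uv=np.atleast_2d(np.asarray(uv,float)); d=np.c_[uv,np.ones(len(uv))]@np.linalg.inv(c["K"]).T@c["R"]
    o=-c["R"].T@c["t"]; s=(z-o[2])/d[:,2]; return o+d*s[:,None]
def cloud(c):
    Z=c["range_z"]; h,w=Z.shape; u,v=np.meshgrid(np.arange(w),np.arange(h))
    p=np.stack([u,v,np.ones_like(u)],-1)@np.linalg.inv(c["K"]).T*Z[...,None]
    return (p-c["t"])@c["R"]
def save(c,n,s=1.5): cv2.imwrite("pics/"+n,cv2.resize(c["color"][...,::-1],None,fx=s,fy=s))
E
python3 - <<'E'
from h import *
for n in("scene","top","wrist"):
    c=cam(n); save(c,n+"0.png"); print(n,c["fovy"],c["cx"],c["cy"],-c["R"].T@c["t"])
print(get_obs())
E
```

```text
pics
scene 43.838837262476034 268.7826179521707 190.288077316773 [ 1.08998291 -1.08291717  1.21522299]
top 53.68388986405803 257.0360750039901 190.07342919412716 [ 0.27320081 -0.04743989  1.28675529]
wrist 60.45237984129982 257.8793769867156 191.53024038277914 [ 0.36194584 -0.57493567  0.37318304]
{'t': 0.15, 'q': array([ 1.00390504,  0.47762658,  0.02234162,  1.55620753, -0.01150846,
        1.10931369, -0.0830886 ]), 'joint_vel': array([-0.00172862, -0.00247337,  0.0008619 , -0.00461882,  0.00074117,
        0.00031936,  0.00030935]), 'joint_torque': array([ 2.88264106e-03, -5.96927619e+01,  1.61023915e+00, -2.81491864e+01,
        1.26565481e-02,  6.59941245e-03,  3.94568542e-05]), 'eef_pos': array([ 0.29878255, -0.60487733,  0.30314502]), 'tool_rot': array([-3.37459991e-04,  8.49379459e-01, -5.27782177e-01, -6.28776158e-04]), 'contact_force': array([-0.75694105,  0.70642787,  1.03230928]), 'torque': array([ 0.05184243, -0.02035587, -0.03684751]), 'gripper_width': 1.005748762827143}
```

View pics/scene0.png

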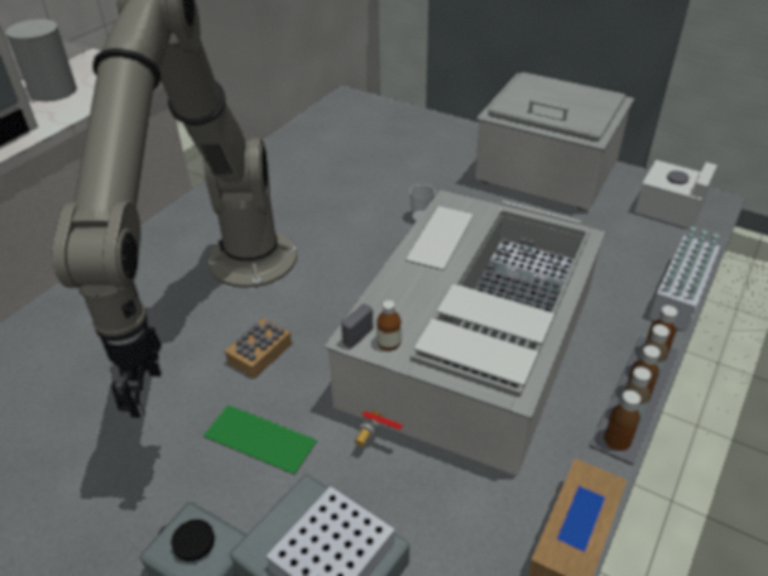

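View pics/top0.png

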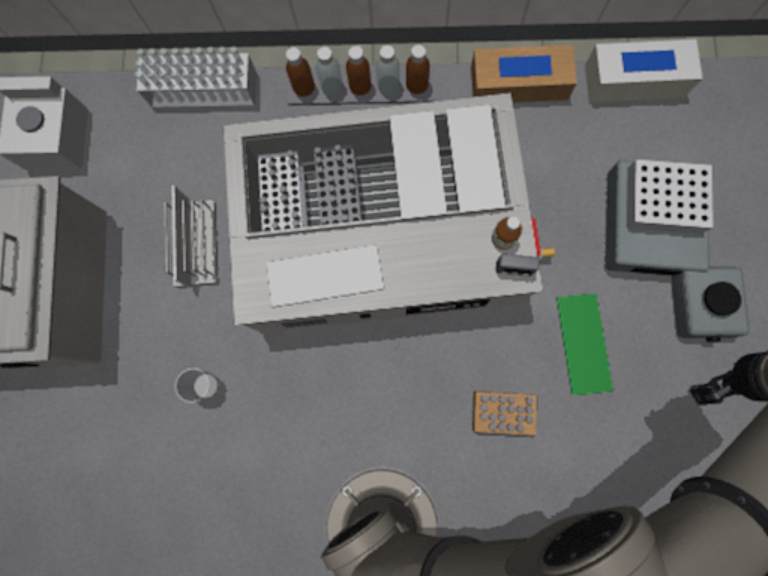

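View pics/wrist0.png

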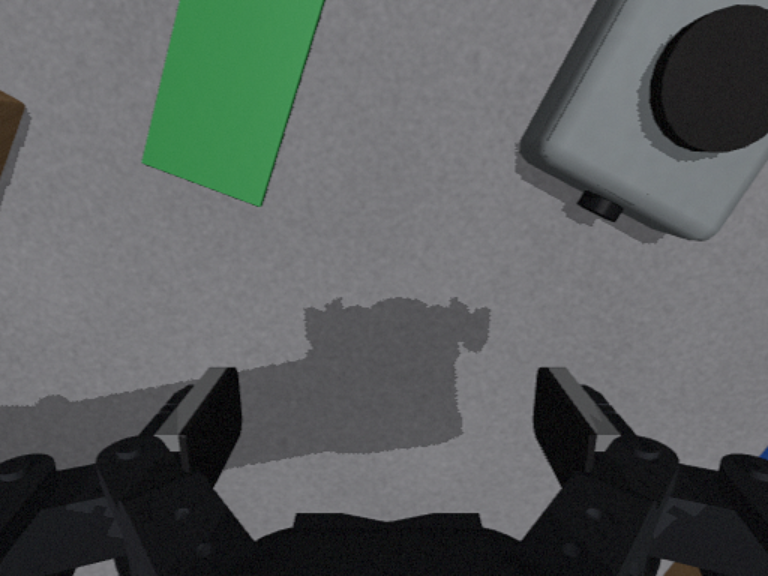

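The top view (shown at 1.5x) puts the strip at about (268–382, 247–304). The deck's left end is at x≈232, the rim runs along y≈235→208, and the timer and bottle stand at (518, 262) and (508, 230). Next I'll measure the deck edges and the strip.

```bash
cat > meas.py <<'E'
from h import *
def line(p):
    vx,vy,x,y=cv2.fitLine(p.astype(np.float32),cv2.DIST_HUBER,0,.001,.001).ravel(); return np.array([x,y]),np.array([vx,vy])
def strip(c,z=.206,box=None,thr=205):
    g=c["color"].astype(int); P=cloud(c)
    m=((g.min(2)>thr)&(P[...,2]>.19)&(P[...,2]<.217)).astype(np.uint8)
    if box is not None:
        mm=np.zeros_like(m); x0,y0,x1,y1=box; mm[y0:y1,x0:x1]=1; m&=mm
    m=cv2.morphologyEx(m,cv2.MORPH_OPEN,np.ones((3,3)))
    cs,_=cv2.findContours(m,cv2.RETR_EXTERNAL,cv2.CHAIN_APPROX_NONE); k=max(cs,key=cv2.contourArea)
    w=plane(c,k[:,0,:],z)[:,:2].astype(np.float32)
    r=cv2.minAreaRect(w*1000); b=cv2.boxPoints(r)
    return k,r,b,m
E
python3 - <<'E'
from meas import *
c=cam("top"); P=cloud(c); z=P[...,2]; g=c["color"]
print("deck strip colors",g[183,217],g[195,170],g[190,280])
print("z strip",z[183,217],"deck",z[190,280],z[205,200],"rim",z[148,230], "bench",z[250,250],"well strip",z[110,280])
d=(abs(z-.2)<.012)&(P[...,0]>.3)&(P[...,0]<.9)&(P[...,1]>-.4)&(P[...,1]<.4)
cv2.imwrite("pics/deckmask.png",cv2.resize(d.astype(np.uint8)*255,None,fx=1.5,fy=1.5))
for thr in (190,205,215):
    k,r,b,m=strip(c,.206,(150,150,280,215),thr); print(thr,r,b.tolist(),cv2.contourArea(k))
# front edge: per column last row with deck height; left end
h=z>.17
fr=[];le=[];ri=[]
for u in range(165,345,4):
    v=[v for v in range(160,240) if h[v,u]]; fr.append((u,max(v)+.5))
for v in range(90,205,4):
    us=[u for u in range(135,250) if h[v,u]]; le.append((min(us)-.5,v))
F=plane(c,fr,.2)[:,:2]; L=plane(c,le,.2)[:,:2]
for n,q in(("front",F),("left",L)):
    o,dv=line(q); res=(q-o)@np.array([-dv[1],dv[0]]); print(n,o,dv,np.degrees(np.arctan2(dv[1],dv[0])),np.abs(res).max(),np.std(res))
cv2.imwrite("pics/crop.png",cv2.resize(g[70:240,130:380,::-1],None,fx=3,fy=3,interpolation=cv2.INTER_NEAREST))
E
```

```text
deck strip colors [195 192 193] [180 180 177] [174 173 171]
z strip 0.20537534120996917 deck 0.1993012207047279 0.2012445504015359 rim 0.14901731386491104 bench -0.001329399522996553 well strip 0.22029226412482625
190 ((507.1910705566406, 103.42623138427734), (85.4457778930664, 215.31410217285156), 8.782843589782715) [[448.531005859375, 203.2975616455078], [481.40728759765625, -9.491806983947754], [565.8511352539062, 3.554901123046875], [532.974853515625, 216.34426879882812]] 1987.5Traceback (most recent call last):
  File "<stdin>", line 8, in <module>
  File "meas.py", line 10, in strip
    cs,_=cv2.findContours(m,cv2.RETR_EXTERNAL,cv2.CHAIN_APPROX_NONE); k=max(cs,key=cv2.contourArea)
                                                                        ~~~^^^^^^^^^^^^^^^^^^^^^^^^
ValueError: max() iterable argument is empty
```

View pics/deckmask.png

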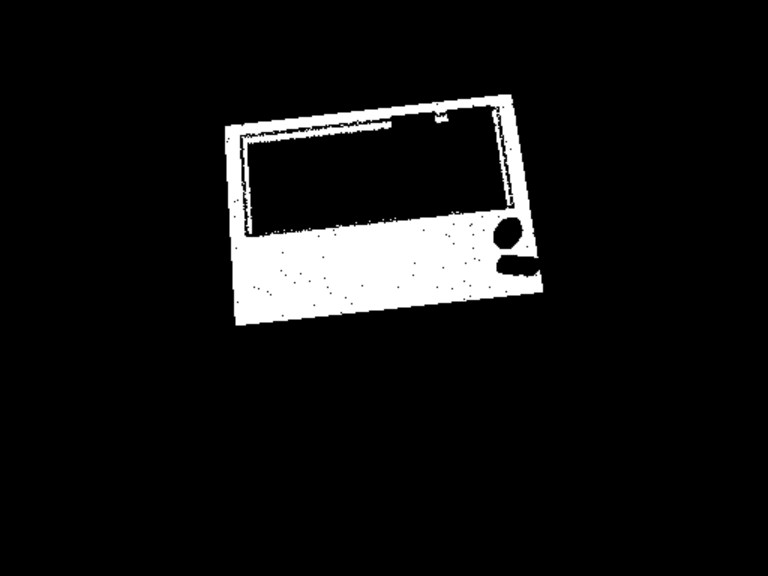

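```bash
cat > bathm.py <<'E'
from meas import *
def bath(c,verbose=1):
    P=cloud(c); z=P[...,2]
    m=((z>.17)&(z<.24)&(P[...,0]>.3)&(P[...,0]<1)&(P[...,1]>-.4)&(P[...,1]<.4))
    h=m; fr=[];le=[];ba=[]
    for u in range(165,340,3):
        v=np.nonzero(h[150:240,u])[0]+150; fr.append((u,v.max()+.5))
    for u in range(160,330,3):
        v=np.nonzero(h[50:150,u])[0]+50; ba.append((u,v.min()-.5))
    for v in range(90,205,3):
        us=np.nonzero(h[v,100:260])[0]+100; le.append((us.min()-.5,v))
    out={}
    for n,q in(("front",fr),("left",le),("back",ba)):
        q=plane(c,q,.2)[:,:2]; o,dv=line(q); res=(q-o)@np.array([-dv[1],dv[0]]); out[n]=(o,dv)
        if verbose: print(n,o.round(4),dv.round(4),"deg",np.degrees(np.arctan2(dv[1],dv[0])).round(2),"res",np.std(res).round(5))
    return out
E
python3 - <<'E'
from bathm import *
c=cam("top"); o=bath(c)
f,l,b=o["front"],o["left"],o["back"]
ey=f[1]*np.sign(f[1][1]); ex=np.array([ey[1],-ey[0]])
print("depth",(b[0]-f[0])@ex)
A=np.array([f[1],-l[1]]).T; s=np.linalg.solve(A,l[0]-f[0]); corner=f[0]+s[0]*f[1]; print("corner FL",corner)
B=corner+.21*ex-.3*ey; print("bath origin",B,"yaw deg",np.degrees(np.arctan2(-ey[0],ey[1])) )
k,r,bx,m=strip(c,.206,(150,150,280,215),188); cen=np.array(r[0])/1000
print(r, "strip in bath",(cen-B)@ex,(cen-B)@ey)
cv2.imwrite("pics/crop.png",cv2.resize(c["color"][70:240,130:380,::-1],None,fx=3,fy=3,interpolation=cv2.INTER_NEAREST))
E
```

```text
front [ 0.4382 -0.0017] [ 0.0988 -0.9951] deg -84.33 res 0.00084
left [0.6237 0.2976] [0.9949 0.1006] deg 5.77 res 0.00086
back [0.8582 0.0219] [ 0.0987 -0.9951] deg -84.34 res 0.00091
depth 0.42028236
corner FL [0.4106271 0.2760763]
bath origin [ 0.6492475  -0.00170115] yaw deg 5.6716976
((507.1868896484375, 103.4308090209961), (85.73379516601562, 215.53396606445312), 8.696268081665039) strip in bath -0.13097517533120187 0.11865687974184877
```

View pics/crop.png

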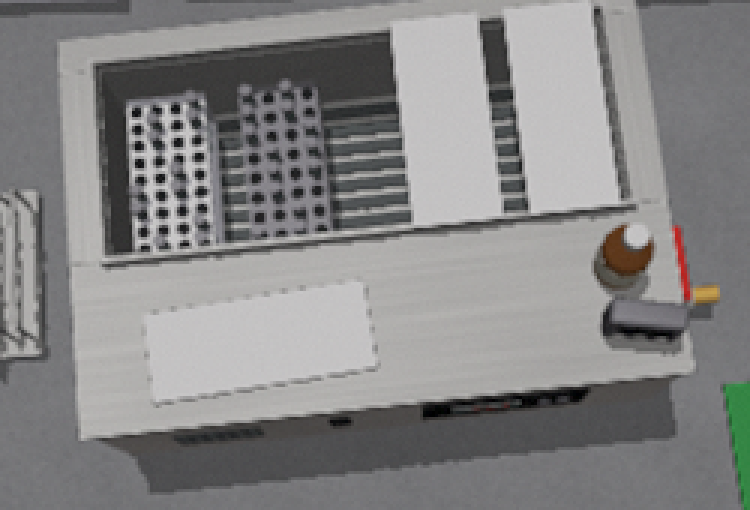

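The bath depth measures 0.420 m and matches, with the bath yawed 5.67° and the strip about 3° more. The strip centre is at bath (-131, 119) mm and needs about +46 in x and +101 in y. I'll turn the tool so the jaws open along bath y, go up, then move over to the right of the strip.

```bash
cat > go.py <<'E'
from h import *
from scipy.spatial.transform import Rotation as Rn
B=np.array([.6492,-.0017]); ey=np.array([-.0988,.9951]); ex=np.array([.9951,.0988])
def st():
    o=get_obs(); q=o["tool_rot"]; R=Rn.from_quat([q[1],q[2],q[3],q[0]]); p=o["eef_pos"]
    d=p[:2]-B; print("t",round(o["t"],2),"bath xy mm",(1000*np.array([d@ex,d@ey])).round(1),"z",round(p[2]*1000,1),"F",o["contact_force"].round(2),"w",round(o["gripper_width"],3))
    return p,R
def to(bx,by,z):
    p,R=st(); w=np.r_[B+bx*ex+by*ey,z]; Rt=Rn.from_matrix(np.array([np.r_[-ey,0],np.r_[-ex,0],[0,0,-1]]).T)
    print("tool shift mm",(1000*R.inv().apply(w-p)).round(1),"rotvec",(R.inv()*Rt).as_rotvec().round(4))
E
python3 -c "
from go import *
to(-.125,-.063,.40)"
python3 -m creep '[[[0,0,0.12,0,0,-0.035,0.0854],[0,0,0.12,0,0,-0.035,0.0854],[0,0,0.12,0,0,-0.035,0.0854],[0,0,0,0,0,0,0.0854]]]'
python3 -c "
from go import *
to(-.125,-.063,.40)"
```

```text
t 0.25 bath xy mm [-408.3 -565.7] z 303.5 F [ 0.3  -0.03 -0.22] w 1.003
tool shift mm [-370.9 -442.1  -96.3] rotvec [2.000e-04 8.000e-04 3.598e-01]
t: 0.58
eef_pos: [0.2979, -0.6039, 0.4083]
tool_rot: [-0.002, 0.736, -0.677, -0.005]
contact_force: [0.4, -0.4, 0.6]
gripper_width: 1.003
t 0.58 bath xy mm [-409.  -564.6] z 408.3 F [ 0.4  -0.44  0.56] w 1.003
tool shift mm [-506.2 -275.7   11.8] rotvec [ 0.0039  0.0092 -0.0167]
```

```bash
python3 -m creep '[[[0,0,-0.016,-0.036,-0.0197,0,0.0854],[0,0,0,-0.036,-0.0197,0,0.0854],[0,0,0,-0.036,-0.0197,0,0.0854],[0,0,0,-0.036,-0.0197,0,0.0854],[0,0,0,-0.036,-0.0197,0,0.0854],[0,0,0,-0.036,-0.0197,0,0.0854],[0,0,0,-0.036,-0.0197,0,0.0854],[0,0,0,-0.036,-0.0197,0,0.0854],[0,0,0,-0.036,-0.0197,0,0.0854],[0,0,0,-0.036,-0.0197,0,0.0854],[0,0,0,-0.036,-0.0197,0,0.0854],[0,0,0,-0.036,-0.0197,0,0.0854],[0,0,0,-0.036,-0.0197,0,0.0854],[0,0,0,0,0,0,0.0854]]]'
python3 -c "
from go import *
to(-.125,-.063,.30)"
```

```text
t: 1.75
eef_pos: [0.5087, -0.1039, 0.4091]
tool_rot: [0.0, 0.741, -0.671, 0.0]
contact_force: [1.0, 1.5, 0.0]
gripper_width: 0.999
t 1.75 bath xy mm [-149.9  -87.8] z 409.1 F [1.04 1.47 0.02] w 0.999
tool shift mm [-24.8 -24.9 109.1] rotvec [-0.0005 -0.0007  0.0002]
```

```bash
python3 -m creep '[[[0,0,0,-0.012,-0.012,0.03,0.0854],[0,0,0,-0.012,-0.012,0.03,0.0854],[0,0,0,0,0,0.03,0.0854],[0,0,0,0,0,0.015,0.0854],[0,0,0,0,0,0,0.0854],[0,0,0,0,0,0,0.0854]]]'
python3 - <<'E'
from go import *
to(-.125,-.063,.276)
for n in("wrist","scene","top"):
    c=cam(n); save(c,n+"1.png")
E
```

```text
t: 2.25
eef_pos: [0.5334, -0.0723, 0.3022]
tool_rot: [-0.002, 0.746, -0.666, 0.003]
contact_force: [0.7, -0.4, 0.3]
gripper_width: 0.996
t 2.25 bath xy mm [-122.2  -58.8] z 302.2 F [ 0.66 -0.39  0.29] w 0.996
tool shift mm [ 4.1  3.  26.2] rotvec [-0.0074 -0.0012  0.0129]
```

View pics/wrist1.png

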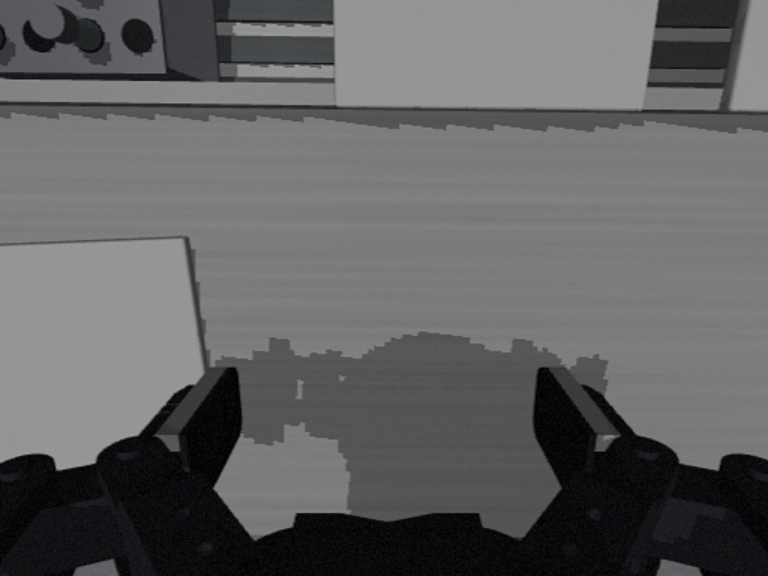

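View pics/scene1.png

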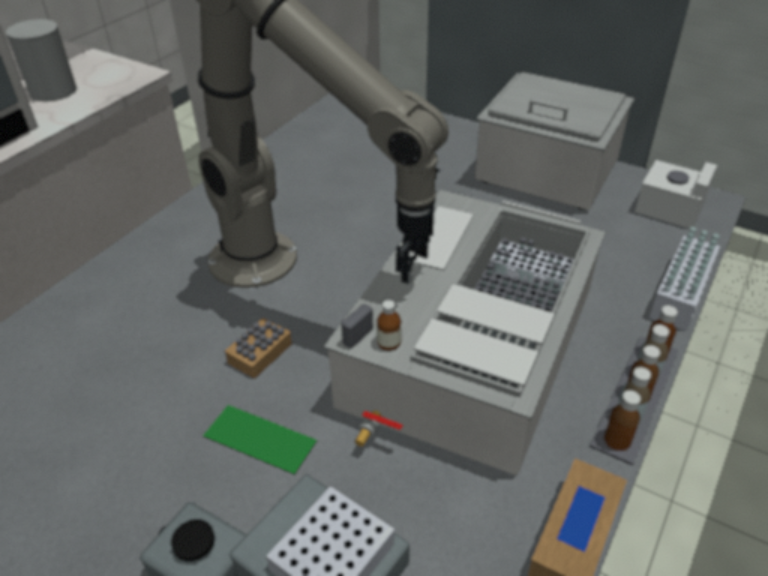

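View pics/top1.png

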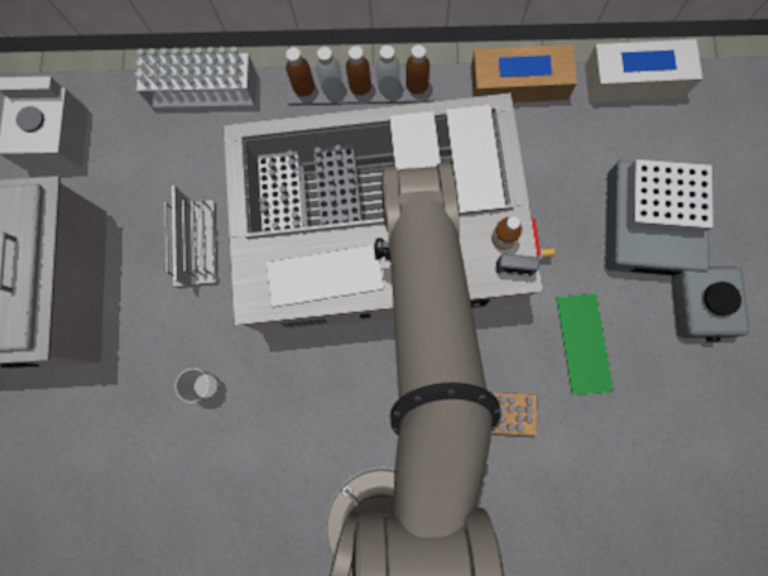

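Wrist view: the strip's far right corner is at (187, 237) and its right edge runs to (207, 365). The left fingertip, at (225, 370), hides the rest of that edge. From the cloud I'll check the fingertip height, the strip corner and the rim.

```bash
python3 - <<'E'
from go import *
c=cam("wrist"); P=cloud(c)
def inb(p): d=np.asarray(p)[...,:2]-B; return np.stack([d@ex,d@ey],-1)*1000
px=np.array([[187,237],[207,365]])/1.5; print("end edge",inb(plane(c,px,.206)).round(1))
print("rim foot-top edge pts z.215",inb(plane(c,np.array([[100,104],[330,106],[700,111]])/1.5,.215)).round(1))
print("strip z",P[200,60,2],"deck z",P[120,250,2])
m=(c["color"].max(2)<70)&(P[...,2]>.21)&(P[...,2]<.26)
q=P[m]; print(len(q)); b=inb(q); zt=q[:,2]
for s in(b[:,1]>-59,b[:,1]<=-59): print("finger n",s.sum(),"zmin",np.percentile(zt[s],[0,2,10])*1000,"x",np.percentile(b[s,0],[1,99]),"y",np.percentile(b[s,1],[1,99]))
E
```

```text
end edge [[ -81.     8.8]
 [-128.6    6. ]]
rim foot-top edge pts z.215 [[ -38.9   27.7]
 [ -38.7  -42.2]
 [ -38.9 -155.2]]
strip z 0.2056134123499226 deck z 0.2003187119129367
2433
finger n 1059 zmin [210.00175768 210.63619103 212.64981981] x [-131.26995009  -39.44401747] y [-49.02549375  50.89111336]
finger n 1374 zmin [210.05257248 214.61051781 216.99214421] x [-130.25070867  -11.0079243 ] y [-167.15526761  -65.23894627]
```

```bash
python3 - <<'E'
from go import *
c=cam("wrist"); P=cloud(c); p,R=st()
b=(P[...,:2]-p[:2]); B2=np.stack([b@ex,b@ey],-1)*1000
for (u0,u1) in((120,162),(352,400)):
    z=P[243:300,u0:u1,2].copy(); m=(c["color"][243:300,u0:u1].max(2)<140)&(z>.215)&(z<.30)
    q=B2[243:300,u0:u1][m]; zz=z[m]*1000
    k=zz<zz.min()+8
    print(zz.min(),np.percentile(zz,[1,5]),"near tip: x",q[k,0].min(),q[k,0].max(),"y",q[k,1].min(),q[k,1].max())
E
```

```text
t 2.5 bath xy mm [-121.3  -59.3] z 304.1 F [-0.75 -0.25  0.4 ] w 1.0
243.74607370651756 [245.47511985 247.93601558] near tip: x -10.111326022655588 12.37228028537608 y 41.22683618579175 54.09626852589501
244.34393022776126 [245.75649657 248.34077395] near tip: x -9.516746574080527 13.307531621815665 y -54.84726947311515 -42.93152391008791
```

Open fingertips stand 60 mm ahead of the TCP, consistent with the 13 mm given. I'll back off to the right a little and go down to tip ≈ 205.

```bash
python3 -m creep '[[[0,0,0.012,0.008,0.004,0.015,0.0854],[0,0,0,0,0,0.015,0.0854],[0,0,0,0,0,0.008,0.0854],[0,0,0,0,0,0,0.0854],[0,0,0,0,0,0,0.0854]]]'
python3 - <<'E'
from go import *
import time
to(-.125,-.063,.262)
for n in range(6):
    c=read_camera("top"); st()
E
```

```text
t: 2.92
eef_pos: [0.5343, -0.0825, 0.2707]
tool_rot: [-0.007, 0.74, -0.672, 0.009]
contact_force: [-0.2, -0.4, -0.2]
gripper_width: 1.0
t 2.92 bath xy mm [-122.3  -69.1] z 270.7 F [-0.18 -0.45 -0.19] w 1.0
tool shift mm [-6.1  2.9  8.6] rotvec [-0.022  -0.0047 -0.0026]
t 2.97 bath xy mm [-122.2  -69.1] z 270.8 F [ 0.19 -0.13 -0.32] w 1.0
t 3.02 bath xy mm [-122.1  -69. ] z 270.9 F [-0.03 -0.23  0.23] w 0.999
t 3.07 bath xy mm [-122.1  -68.9] z 270.9 F [-0.05  0.93 -1.26] w 0.999
t 3.12 bath xy mm [-122.1  -68.9] z 270.9 F [-0.41 -0.24  0.16] w 1.001
t 3.17 bath xy mm [-122.2  -68.9] z 270.8 F [-0.48  1.02 -1.12] w 1.0
t 3.22 bath xy mm [-122.2  -68.9] z 270.7 F [-0.03 -0.48 -0.94] w 1.002
```

```bash
python3 -m creep '[[[-0.02,-0.004,0,0,0.002,0.003,0.0854],[0,0,0,0,0,0,0.0854],[0,0,0,0,0,0.002,0.0854],[0,0,0,0,0,0,0.0854]]]'
python3 -c "
from go import *
to(-.125,-.063,.262)"
python3 -m creep '[[[0,0,0,0,0,0.002,0.0854],[0,0,0,0,0,0,0.0854],[0,0,0,0,0,0,0.0854]]]'
python3 -c "
from go import *
to(-.125,-.063,.262)"
```

```text
t: 3.55
eef_pos: [0.5326, -0.0824, 0.2658]
tool_rot: [-0.0, 0.741, -0.672, 0.001]
contact_force: [-0.7, 0.2, 0.5]
gripper_width: 0.999
t 3.55 bath xy mm [-124.   -68.8] z 265.8 F [-0.66  0.22  0.46] w 0.999
tool shift mm [-5.8  1.   3.8] rotvec [-0.0011 -0.0005 -0.0019]
t: 3.8
eef_pos: [0.5326, -0.0824, 0.2633]
tool_rot: [-0.0, 0.741, -0.672, 0.0]
contact_force: [-0.0, 0.2, 0.0]
gripper_width: 0.998
t 3.8 bath xy mm [-124.   -68.7] z 263.3 F [-0.03  0.19  0.05] w 0.998
tool shift mm [-5.7  1.   1.3] rotvec [-0.0008 -0.0004 -0.0018]
```

```bash
python3 -m creep '[[[0,0,0,0,0,0.001,0.0854],[0,0,0,0,0,0,0.0854],[0,0,0,0,0,0,0.0854]]]'
python3 - <<'E'
from go import *
p,R=st()
c=cam("wrist"); save(c,"wrist2.png"); P=cloud(c)
b=(P[...,:2]-p[:2]); B2=np.stack([b@ex,b@ey],-1)*1000
for (u0,u1) in((120,162),(352,400)):
    z=P[243:300,u0:u1,2].copy(); m=(c["color"][243:300,u0:u1].max(2)<60)&(z<.26)
    print(np.percentile(z[m],[0,1,5])*1000)
c=cam("scene"); cv2.imwrite("pics/s2.png",cv2.resize(c["color"][120:260,200:400,::-1],None,fx=4,fy=4,interpolation=cv2.INTER_CUBIC))
E
```

```text
t: 4.05
eef_pos: [0.5325, -0.0823, 0.2622]
tool_rot: [-0.0, 0.741, -0.672, 0.0]
contact_force: [-0.4, -1.2, -0.2]
gripper_width: 1.0
t 4.05 bath xy mm [-124.1  -68.7] z 262.2 F [-0.4  -1.17 -0.21] w 1.0
[199.0717647  200.5973767  205.19496433]
[202.9495315 204.1330321 206.3715245]
```

View pics/wrist2.png

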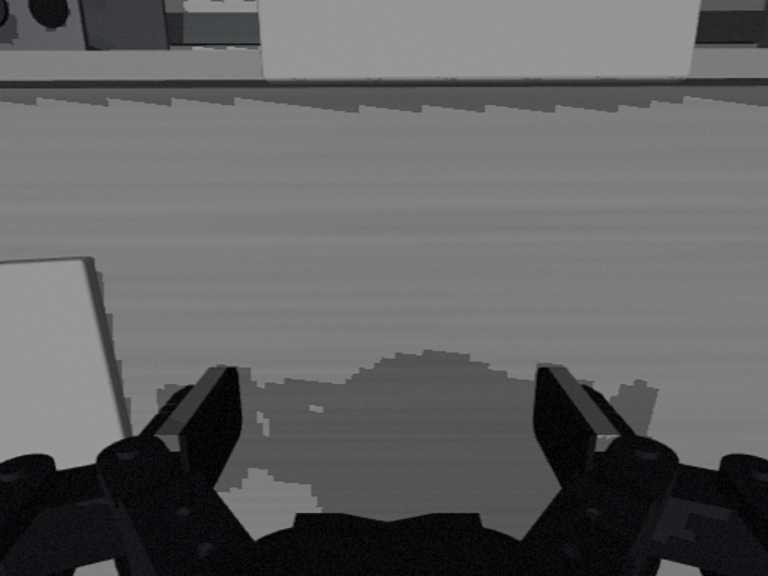

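View pics/s2.png

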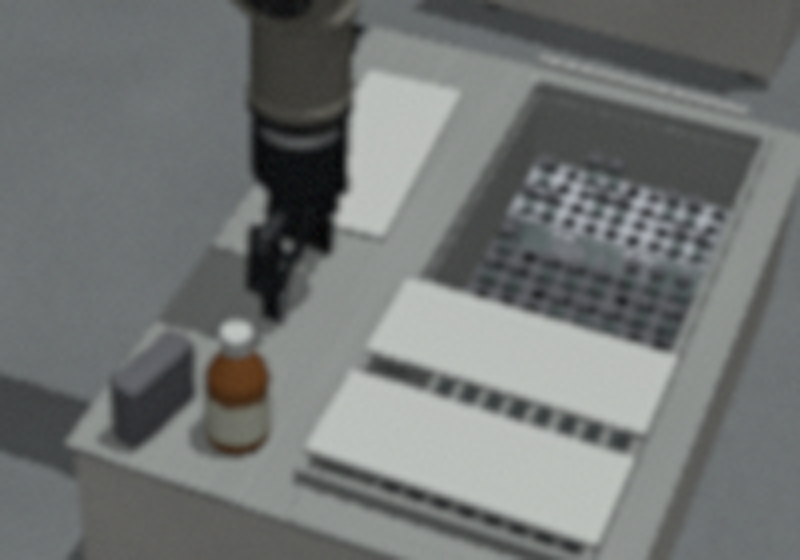

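Wrist view: the strip's right edge runs from (93, 258) to (130, 435), just left of the left finger's back at (160, 430). Height is right, so I'll push left in small rows.

```bash
python3 -m creep '[[[0,0,0,-0.006,0,0,0.0854],[0,0,0,-0.006,0,0,0.0854],[0,0,0,-0.006,0,0,0.0854],[0,0,0,-0.006,0,0,0.0854],[0,0,0,-0.006,0,0,0.0854],[0,0,0,-0.006,0,0,0.0854],[0,0,0,0,0,0,0.0854],[0,0,0,0,0,0,0.0854]]]'
python3 - <<'E'
from go import *
to(-.125,.045,.262)
c=cam("wrist"); save(c,"wrist3.png"); 
c=cam("top"); cv2.imwrite("pics/top3.png",cv2.resize(c["color"][70:240,130:380,::-1],None,fx=3,fy=3,interpolation=cv2.INTER_NEAREST))
E
```

```text
t: 4.82
eef_pos: [0.5285, -0.0414, 0.2624]
tool_rot: [-0.0, 0.741, -0.671, 0.0]
contact_force: [-1.1, -0.6, -0.1]
gripper_width: 1.001
t 4.82 bath xy mm [-124.   -27.6] z 262.4 F [-1.12 -0.62 -0.06] w 1.001
tool shift mm [-72.6   1.    0.4] rotvec [-0.0011 -0.0003  0.0001]
```

View pics/wrist3.png

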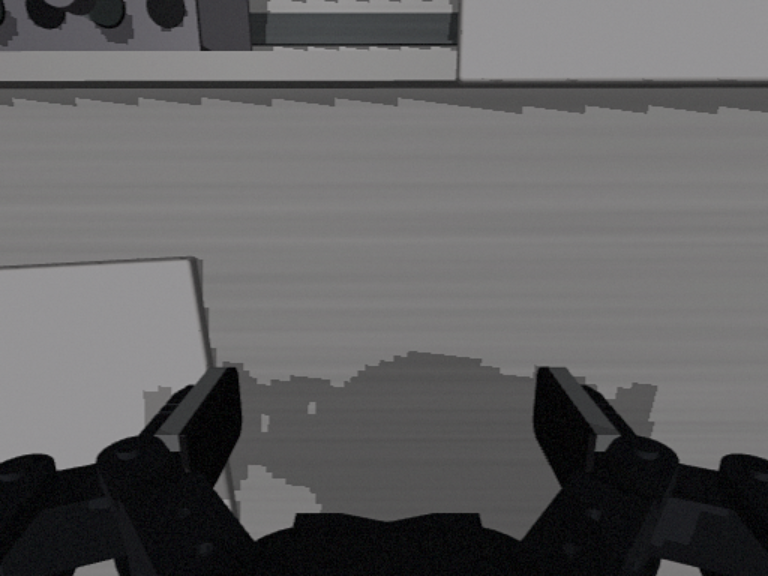

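View pics/top3.png

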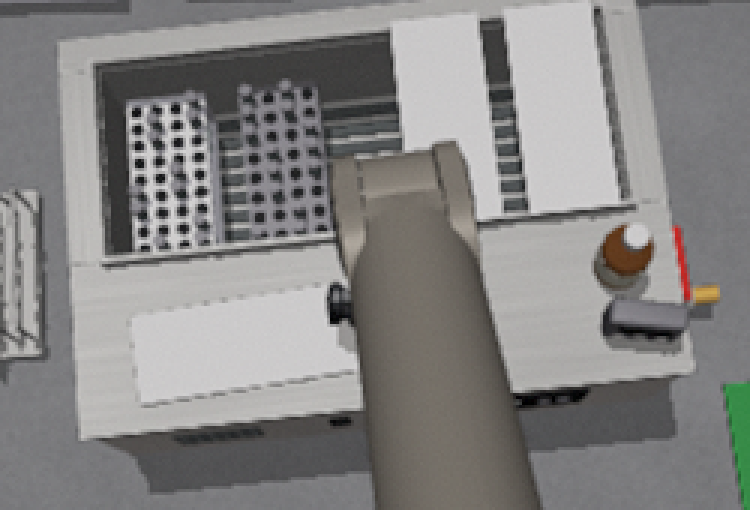

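```bash
python3 - <<'E'
from go import *
p,R=st()
c=cam("wrist"); P=cloud(c)
def rel(uv,z): d=plane(c,np.array(uv)/1.5,z)[:,:2]-p[:2]; return (np.stack([d@ex,d@ey],-1)*1000).round(1)
print("edge rel TCP",rel([[193,258],[207,340],[237,510]],.206))
print("tip corner rel",rel([[208,368],[238,368]],.203))
print("strip z right beside finger", P[257:262,95:100,2].mean(), P[220:240,100:120,2].mean(),P[200,20,2], P[180:190,60:110,2].mean())
img=c["color"][150:384,60:200,::-1]; cv2.imwrite("pics/w3c.png",cv2.resize(cv2.convertScaleAbs(img,alpha=1.8),None,fx=2.5*1.6/1.6,fy=2.5,interpolation=cv2.INTER_CUBIC))
E
```

```text
t 4.92 bath xy mm [-124.   -27.9] z 262.4 F [ 0.   -0.59  0.09] w 0.999
edge rel TCP [[ 42.2  49.8]
 [ 19.2  48.5]
 [-36.4  44.9]]
tip corner rel [[ 9.4 50.2]
 [ 9.4 41.7]]
strip z right beside finger 0.20615353059360977 0.20645836451153837 0.20667717644458428 0.2064114932587544
```

View pics/w3c.png

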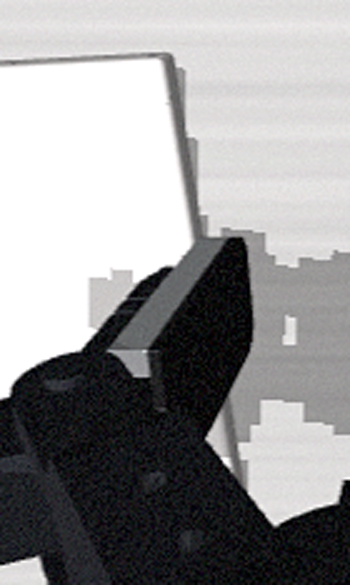

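Contact looks right: the strip has moved about 13 mm with the finger, is still at z≈0.206, and the edge sits against the tip's outer face about 50 mm from the TCP. I'll keep going.

```bash
python3 -m creep '[[[0,0,0,-0.006,0,0,0.0854],[0,0,0,-0.006,0,0,0.0854],[0,0,0,-0.006,0,0,0.0854],[0,0,0,-0.006,0,0,0.0854],[0,0,0,-0.006,0,0,0.0854],[0,0,0,-0.006,0,0,0.0854],[0,0,0,0,0,0,0.0854],[0,0,0,0,0,0,0.0854]]]'
python3 - <<'E'
from go import *
to(-.125,.06,.262)
c=cam("wrist"); save(c,"wrist4.png"); P=cloud(c); print("strip z",P[200,60,2])
c=cam("top"); cv2.imwrite("pics/top4.png",cv2.resize(c["color"][70:240,130:380,::-1],None,fx=3,fy=3,interpolation=cv2.INTER_NEAREST))
E
```

```text
t: 5.63
eef_pos: [0.5248, -0.0029, 0.2624]
tool_rot: [-0.0, 0.741, -0.672, 0.001]
contact_force: [-0.2, -1.4, 0.7]
gripper_width: 0.998
t 5.63 bath xy mm [-123.9   11.1] z 262.4 F [-0.2  -1.42  0.71] w 0.998
tool shift mm [-48.9   1.2   0.4] rotvec [-0.0013 -0.0006 -0.002 ]
strip z 0.20665656753750206
```

View pics/wrist4.png

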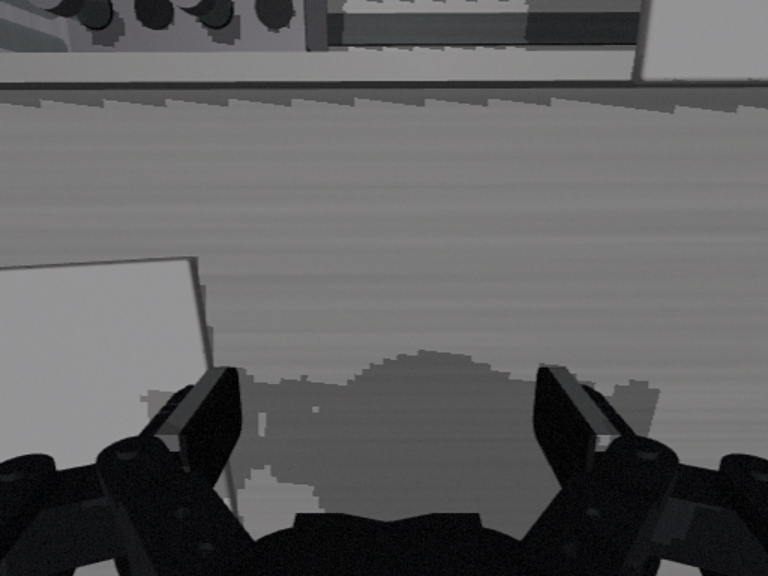

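View pics/top4.png

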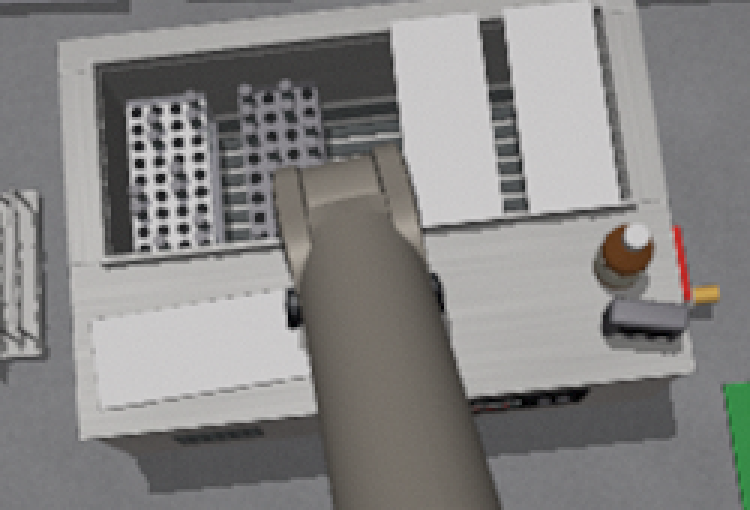

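The strip tracks the finger one to one and its left end is now about 20 mm short of the deck end. I'll push about 46 mm more.

```bash
python3 -m creep '[[[0,0,0,-0.006,0,0,0.0854],[0,0,0,-0.006,0,0,0.0854],[0,0,0,-0.006,0,0,0.0854],[0,0,0,-0.006,0,0,0.0854],[0,0,0,-0.006,0,0,0.0854],[0,0,0,-0.006,0,0,0.0854],[0,0,0,-0.006,0,0,0.0854],[0,0,0,-0.003,0,0,0.0854],[0,0,0,0,0,0,0.0854],[0,0,0,0,0,0,0.0854]]]'
python3 - <<'E'
from go import *
to(-.125,.06,.262)
c=cam("wrist"); save(c,"wrist5.png"); P=cloud(c); print("strip z",P[200,60,2])
c=cam("top"); cv2.imwrite("pics/top5.png",cv2.resize(c["color"][70:240,130:380,::-1],None,fx=3,fy=3,interpolation=cv2.INTER_NEAREST))
E
```

```text
t: 6.57
eef_pos: [0.52, 0.0463, 0.2624]
tool_rot: [-0.0, 0.74, -0.672, 0.001]
contact_force: [0.1, -0.1, 0.1]
gripper_width: 1.0
t 6.57 bath xy mm [-123.8   60.5] z 262.4 F [ 0.07 -0.12  0.13] w 1.0
tool shift mm [0.5 1.2 0.4] rotvec [-0.0012 -0.0008 -0.0028]
strip z 0.20590392915696978
```

View pics/wrist5.png

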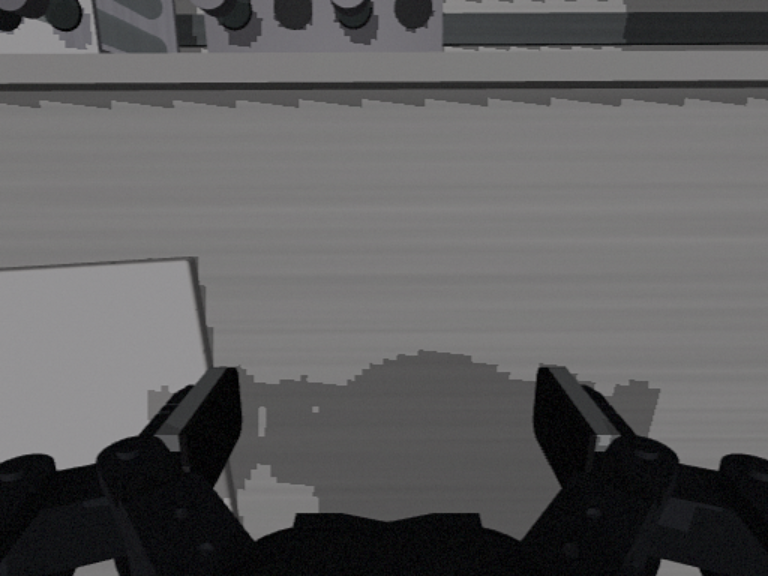

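View pics/top5.png

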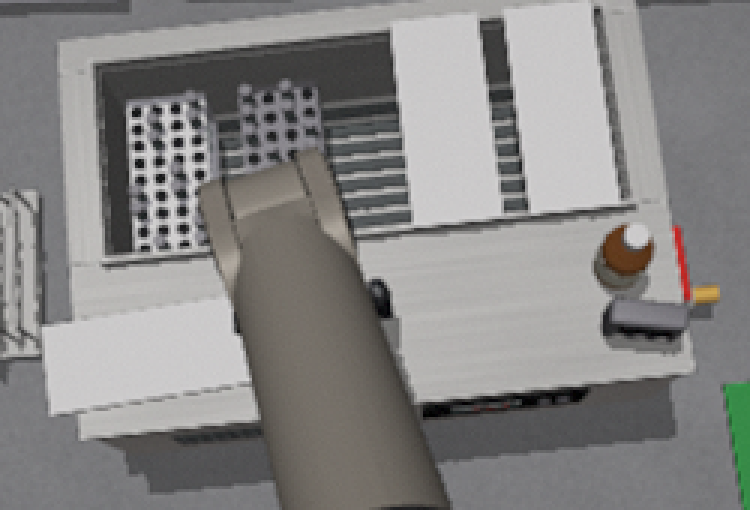

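The strip now overhangs by about 30 mm in the crop (left end at x=44, deck end at x≈75). I'll retreat right, rise, and go in front of the strip for the two-finger push to the rim.

```bash
python3 -m creep '[[[0,0,0,0.006,0,0,0.0854],[0,0,0,0.006,0,0,0.0854],[0,0,0,0,0,0,0.0854],[0,0,0,0,0,-0.02,0.0854],[0,0,0,0,0,-0.025,0.0854],[0,0,0,0,0,0,0.0854],[0,0,0,0,0.025,0,0.0854],[0,0,0,0,0.025,0,0.0854],[0,0,0,0,0.023,0,0.0854],[0,0,0,0,0,0,0.0854],[0,0,0,0,0,0,0.0854]]]'
python3 -c "
from go import *
to(-.2,.22,.31)"
```

```text
t: 7.58
eef_pos: [0.4463, 0.0212, 0.3077]
tool_rot: [0.0, 0.737, -0.676, 0.0]
contact_force: [-0.1, 0.1, -0.2]
gripper_width: 0.997
t 7.58 bath xy mm [-199.6   42.8] z 307.7 F [-0.08  0.11 -0.25] w 0.997
tool shift mm [-177.2    2.5   -2.4] rotvec [-0.0006 -0.0007 -0.0119]
```

```bash
python3 -m creep '[[[0,0,-0.012,-0.03,0,0,0.0854],[0,0,0,-0.03,0,0,0.0854],[0,0,0,-0.03,0,0,0.0854],[0,0,0,-0.03,0,0,0.0854],[0,0,0,-0.03,0,0,0.0854],[0,0,0,-0.02,0,0,0.0854],[0,0,0,0,0,0,0.0854],[0,0,0,0,0,0,0.0854]]]'
python3 - <<'E'
from go import *
to(-.2,.22,.262)
c=cam("wrist"); save(c,"wrist6.png")
c=cam("top"); save(c,"top6.png")
E
```

```text
t: 8.25
eef_pos: [0.435, 0.1963, 0.307]
tool_rot: [-0.002, 0.738, -0.675, 0.0]
contact_force: [-0.2, -1.6, 0.3]
gripper_width: 0.999
t 8.25 bath xy mm [-193.6  218.2] z 307.0 F [-0.24 -1.6   0.26] w 0.999
tool shift mm [-1.6  6.6 45. ] rotvec [-0.0037  0.0023 -0.009 ]
```

View pics/wrist6.png

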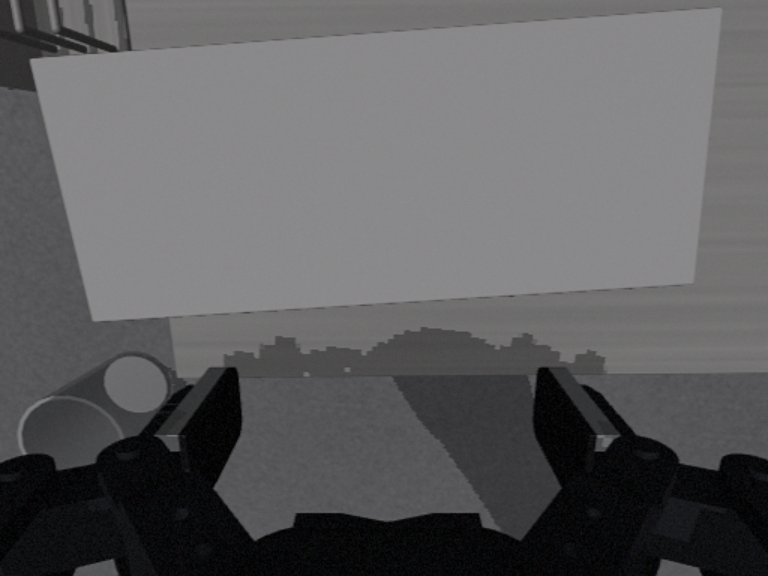

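View pics/top6.png

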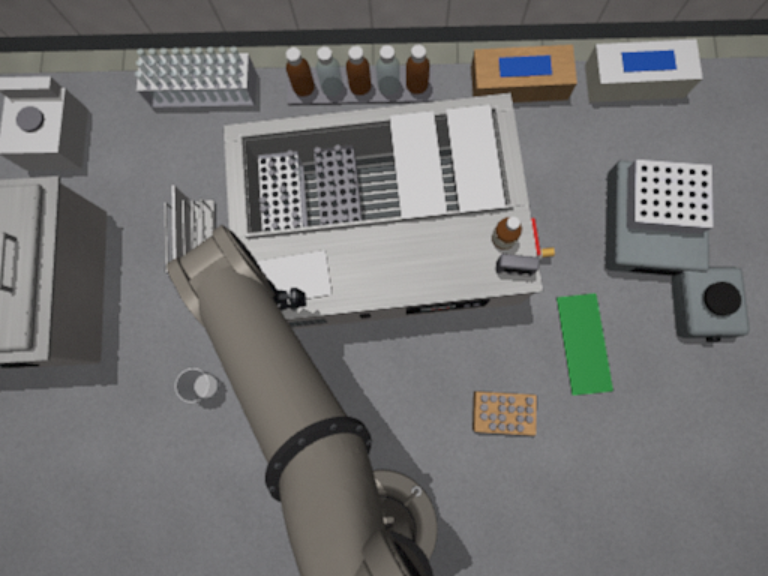

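The wrist view shows the whole strip, with corners at (32, 58), (721, 9), (693, 283) and (93, 321), the deck's left end at (172, 320) and the front edge at v≈375. I'll measure the strip from this view.

```bash
cat > wm.py <<'E'
from go import *
def inb(p): d=np.asarray(p)[...,:2]-B; return np.stack([d@ex,d@ey],-1)*1000
def corners(c,k,z=.206):
    b=inb(plane(c,np.array(k)/1.5,z)); print(b.round(1).tolist()); print("centre",b.mean(0).round(1),"sides",[np.linalg.norm(b[i]-b[(i+1)%4]).round(1) for i in range(4)])
    d=b[0]-b[1]; e=b[3]-b[2]; print("yaw rel deg",np.degrees(np.arctan2(-d[0],d[1])).round(2),np.degrees(np.arctan2(-e[0],e[1])).round(2))
E
python3 - <<'E'
from wm import *
c=cam("wrist"); corners(c,[[32,58],[721,9],[693,283],[93,321]])
print("left end foot of deck",inb(plane(c,np.array([[172,322],[178,372],[700,373]])/1.5,.2)).round(1))
E
```

```text
[[-94.5, 328.5], [-83.2, 111.3], [-171.5, 106.2], [-183.5, 324.4]]
centre [-133.2  217.6] sides [np.float64(217.5), np.float64(88.4), np.float64(218.5), np.float64(89.0)]
yaw rel deg 2.98 3.13
left end foot of deck [[-186.3  298.2]
 [-207.1  298.5]
 [-209.8   94. ]]
```

```bash
python3 -m creep '[[[-0.004,0.002,-0.009,0,0.007,0,0.0854],[0,0,0,0,0,0,0.0854],[0,0,0,0,0,0.014,0.0854],[0,0,0,0,0,0.014,0.0854],[0,0,0,0,0,0.007,0.0854],[0,0,0,0,0,0,0.0854],[0,0,0,0,0,0,0.0854]]]'
python3 -c "
from go import *
to(-.2,.22,.2625)"
```

```text
t: 8.98
eef_pos: [0.4288, 0.1875, 0.2715]
tool_rot: [0.001, 0.737, -0.676, 0.001]
contact_force: [0.0, -0.5, 0.4]
gripper_width: 1.0
t 8.98 bath xy mm [-200.6  210. ] z 271.5 F [ 0.04 -0.54  0.42] w 1.0
tool shift mm [-10.   -0.5   8.9] rotvec [-0.0006 -0.0031 -0.0127]
```

```bash
python3 -m creep '[[[0,-0.003,-0.012,-0.009,0,0.003,0.0854],[0,0,0,0,0,0,0.0854],[0,0,0,0,0,0.003,0.0854],[0,0,0,0,0,0,0.0854],[0,0,0,0,0,0.0015,0.0854],[0,0,0,0,0,0,0.0854],[0,0,0,0,0,0,0.0854]]]'
python3 - <<'E'
from go import *
to(-.2,.22,.2625)
c=cam("wrist"); save(c,"wrist7.png")
E
```

```text
t: 9.57
eef_pos: [0.429, 0.198, 0.2655]
tool_rot: [-0.002, 0.741, -0.671, 0.001]
contact_force: [-0.2, -0.4, -1.4]
gripper_width: 1.001
t 9.57 bath xy mm [-199.4  220.5] z 265.5 F [-0.2  -0.42 -1.43] w 1.001
tool shift mm [0.5 0.6 3. ] rotvec [-0.0042  0.0013  0.0005]
```

View pics/wrist7.png

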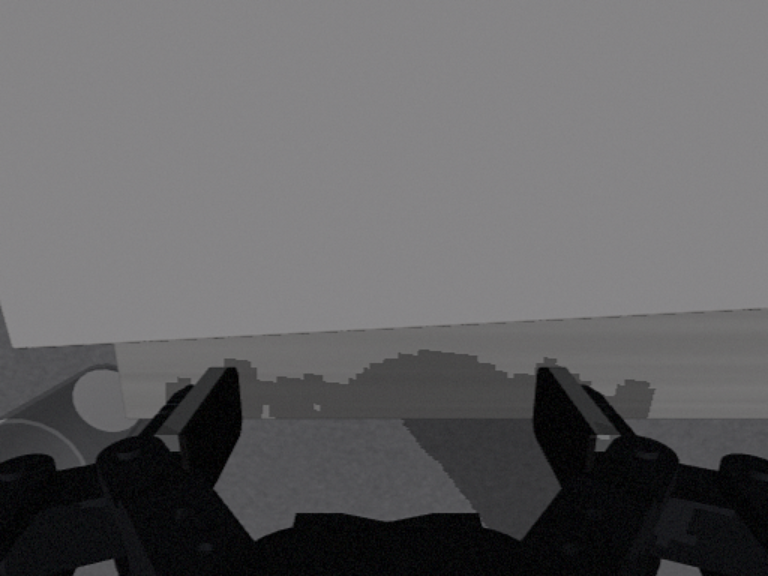

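Both fingertips are in front of the strip's near edge, tips at v≈368 against the edge at v≈325–345. Down 3 mm, then push toward the rim.

```bash
python3 -m creep '[[[-0.004,0,0,0,0,0.002,0.0854],[0,0,0,0,0,0,0.0854],[0,0,0,0,0,0.001,0.0854],[0,0,0,0,0,0,0.0854],[0,0,0,0,0,0,0.0854]]]'
python3 -c "
from go import *
to(-.2,.22,.2625)"
python3 -m creep '[[[0,0,0,0,-0.005,0,0.0854],[0,0,0,0,-0.005,0,0.0854],[0,0,0,0,-0.005,0,0.0854],[0,0,0,0,-0.005,0,0.0854],[0,0,0,0,0,0,0.0854],[0,0,0,0,0,0,0.0854]]]'
python3 - <<'E'
from go import *
to(-.142,.22,.2625)
c=cam("wrist"); save(c,"wrist8.png"); P=cloud(c); print(P[100,100,2],P[100,400,2])
c=cam("scene"); cv2.imwrite("pics/s8.png",cv2.resize(c["color"][100:240,200:400,::-1],None,fx=4,fy=4,interpolation=cv2.INTER_CUBIC))
E
```

```text
t: 10.03
eef_pos: [0.4291, 0.1977, 0.2622]
tool_rot: [-0.0, 0.741, -0.671, -0.001]
contact_force: [0.5, 0.1, -0.2]
gripper_width: 1.0
t 10.03 bath xy mm [-199.3  220.2] z 262.2 F [ 0.54  0.15 -0.22] w 1.0
tool shift mm [ 0.2  0.7 -0.3] rotvec [0.0003 0.0011 0.    ]
t: 10.53
eef_pos: [0.4515, 0.1999, 0.2621]
tool_rot: [-0.0, 0.741, -0.671, -0.001]
contact_force: [-1.0, 0.3, -0.5]
gripper_width: 1.0
t 10.53 bath xy mm [-176.9  220.2] z 262.1 F [-0.99  0.28 -0.45] w 1.0
tool shift mm [  0.1 -34.9  -0.4] rotvec [ 0.0007  0.0012 -0.0003]
0.20718353947993498 0.20585949057969619
```

View pics/wrist8.png

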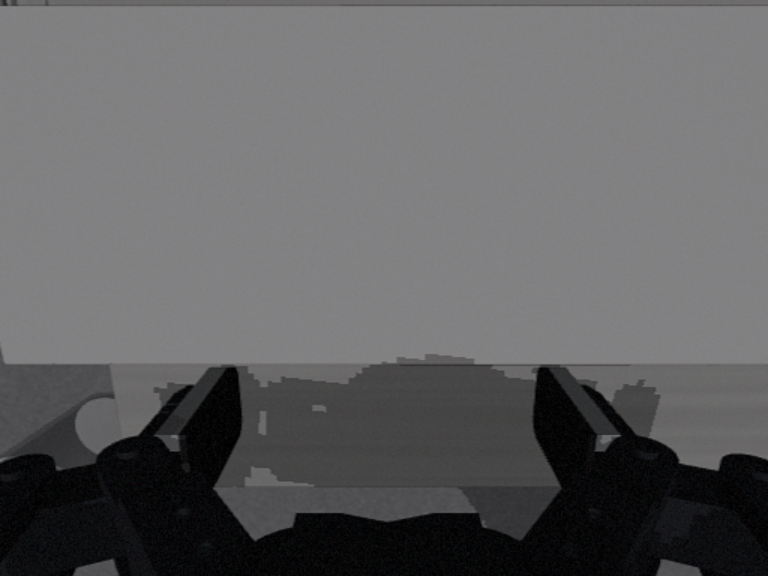

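View pics/s8.png

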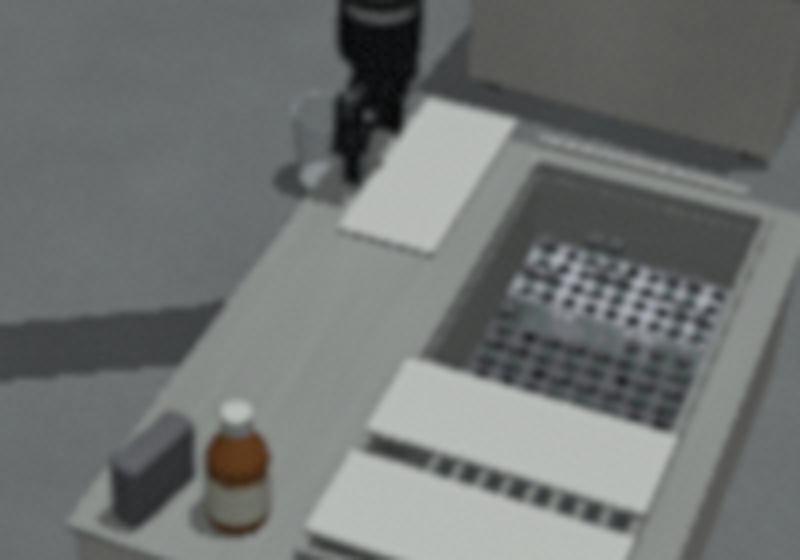

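The strip is squared against both fingers: its near edge is level at v≈363 across the wrist view, and it is flat. I'll push on to just short of the rim.

```bash
python3 -m creep '[[[0,0,0,0,-0.005,0,0.0854],[0,0,0,0,-0.005,0,0.0854],[0,0,0,0,-0.005,0,0.0854],[0,0,0,0,-0.005,0,0.0854],[0,0,0,0,-0.005,0,0.0854],[0,0,0,0,-0.003,0,0.0854],[0,0,0,0,0,0,0.0854],[0,0,0,0,0,0,0.0854]]]'
python3 - <<'E'
from go import *
to(-.142,.22,.2625)
c=cam("wrist"); save(c,"wrist9.png"); P=cloud(c); print(P[100,100,2],P[100,400,2])
c=cam("top"); cv2.imwrite("pics/top9.png",cv2.resize(c["color"][70:240,130:380,::-1],None,fx=3,fy=3,interpolation=cv2.INTER_NEAREST))
E
```

```text
t: 11.3
eef_pos: [0.482, 0.2028, 0.2619]
tool_rot: [0.0, 0.741, -0.671, -0.001]
contact_force: [0.1, 0.1, 0.0]
gripper_width: 1.001
t 11.3 bath xy mm [-146.2  220. ] z 261.9 F [0.14 0.08 0.01] w 1.001
tool shift mm [-0.  -4.2 -0.6] rotvec [ 0.0011  0.0008 -0.0003]
0.20557161394966866 0.20583738538595253
```

View pics/wrist9.png

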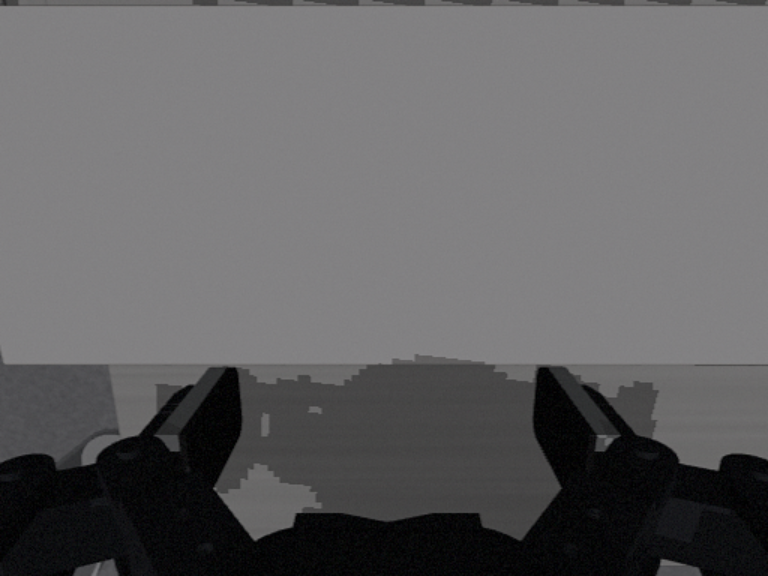

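View pics/top9.png

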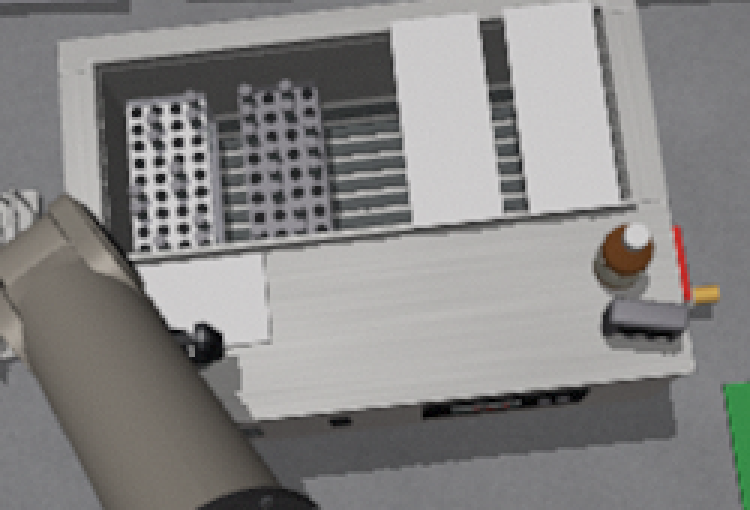

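About 5 mm remains to the rim. I'll creep in and watch the force.

```bash
python3 -m creep '[[[0,0,0,0,-0.0015,0,0.0854],[0,0,0,0,-0.0015,0,0.0854],[0,0,0,0,0,0,0.0854],[0,0,0,0,0,0,0.0854]]]'
python3 -c "
from go import *
st()"
python3 -m creep '[[[0,0,0,0,-0.001,0,0.0854],[0,0,0,0,0,0,0.0854],[0,0,0,0,0,0,0.0854]]]'
python3 - <<'E'
from go import *
st()
c=cam("wrist"); save(c,"wrist10.png"); P=cloud(c); print(P[100,100,2],P[100,400,2])
E
```

```text
t: 11.73
eef_pos: [0.4847, 0.2031, 0.2621]
tool_rot: [0.0, 0.741, -0.671, -0.0]
contact_force: [-0.9, 0.1, -0.4]
gripper_width: 1.001
t 11.73 bath xy mm [-143.5  220. ] z 262.1 F [-0.94  0.09 -0.42] w 1.001
t: 11.98
eef_pos: [0.4857, 0.2032, 0.2621]
tool_rot: [-0.0, 0.741, -0.671, -0.0]
contact_force: [-0.1, -0.2, 0.3]
gripper_width: 1.0
t 11.98 bath xy mm [-142.4  220. ] z 262.1 F [-0.13 -0.19  0.33] w 1.0
0.20713063063153353 0.2068295140133621
```

View pics/wrist10.png

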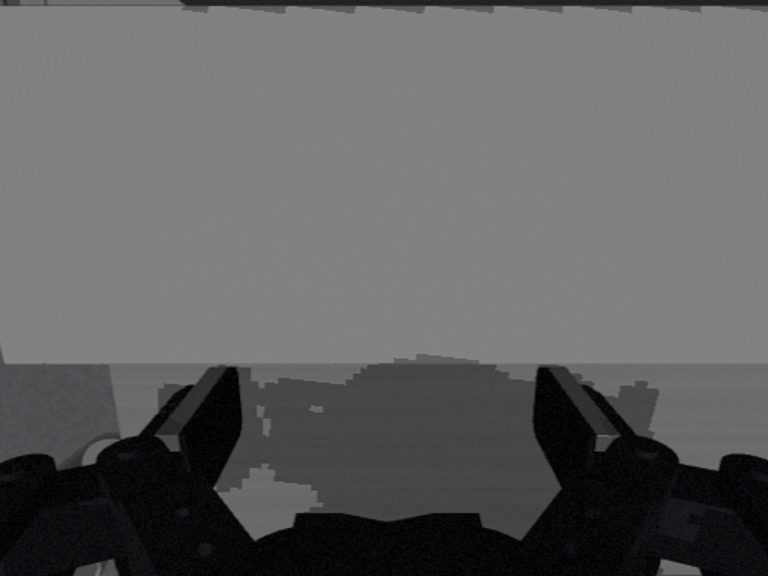

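```bash
python3 -m creep '[[[0,0,0,0,-0.001,0,0.0854],[0,0,0,0,0,0,0.0854],[0,0,0,0,0,0,0.0854]]]'
python3 -c "
from go import *
st()"
python3 -m creep '[[[0,0,0,0,-0.001,0,0.0854],[0,0,0,0,0,0,0.0854],[0,0,0,0,0,0,0.0854]]]'
python3 - <<'E'
from go import *
st()
c=cam("wrist"); save(c,"wrist11.png"); P=cloud(c); print(P[100,100,2],P[100,400,2])
E
```

```text
t: 12.28
eef_pos: [0.4867, 0.2033, 0.2621]
tool_rot: [0.0, 0.741, -0.671, -0.0]
contact_force: [-0.3, 0.3, 0.1]
gripper_width: 0.997
t 12.28 bath xy mm [-141.5  220. ] z 262.1 F [-0.27  0.27  0.07] w 0.997
t: 12.53
eef_pos: [0.4868, 0.2033, 0.2619]
tool_rot: [0.001, 0.742, -0.671, -0.001]
contact_force: [-0.5, 1.3, -0.3]
gripper_width: 1.0
t 12.53 bath xy mm [-141.3  220. ] z 261.9 F [-0.54  1.31 -0.27] w 1.0
0.2068894193222386 0.20564760340284008
```

View pics/wrist11.png

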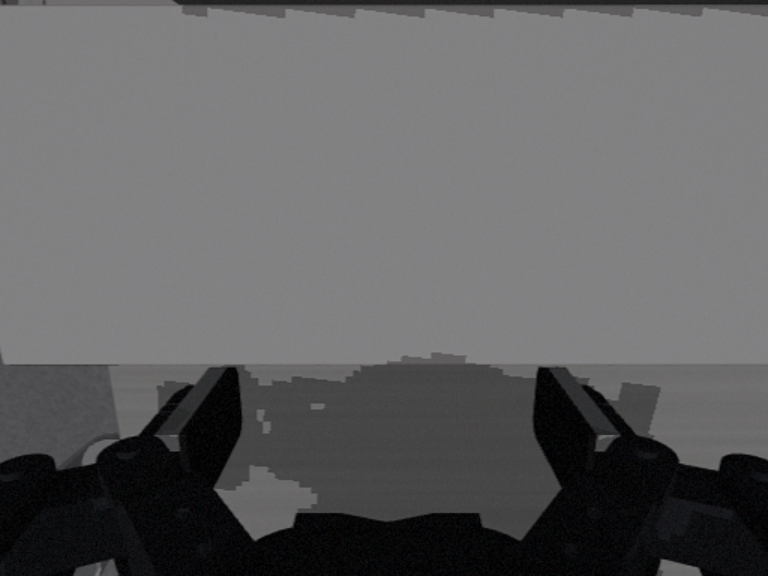

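The last millimetre moved the tool only 0.2 mm, at the TCP position predicted for rim contact, so the strip is seated. I'll back off, rise, and clear the view to measure.

```bash
python3 -m creep '[[[0,0,0,0,0.004,0,0.0854],[0,0,0,0,0.008,0,0.0854],[0,0,0,0,0.01,0,0.0854],[0,0,0,0,0,0,0.0854],[0,0,0,0,0,-0.02,0.0854],[0,0,0,0,0,-0.03,0.0854],[0,0,0,0,0,-0.03,0.0854],[0,0,0,0,0,-0.03,0.0854],[0,0,0,0,0,0,0.0854],[0,0,0,0,0,0,0.0854]]]'
python3 - <<'E'
from go import *
st()
c=cam("wrist"); save(c,"wrist12.png")
E
```

```text
t: 13.42
eef_pos: [0.4602, 0.2003, 0.3758]
tool_rot: [0.002, 0.742, -0.67, -0.001]
contact_force: [0.3, 0.7, -0.4]
gripper_width: 1.001
t 13.42 bath xy mm [-168.1  219.7] z 375.8 F [ 0.29  0.68 -0.41] w 1.001
```

View pics/wrist12.png

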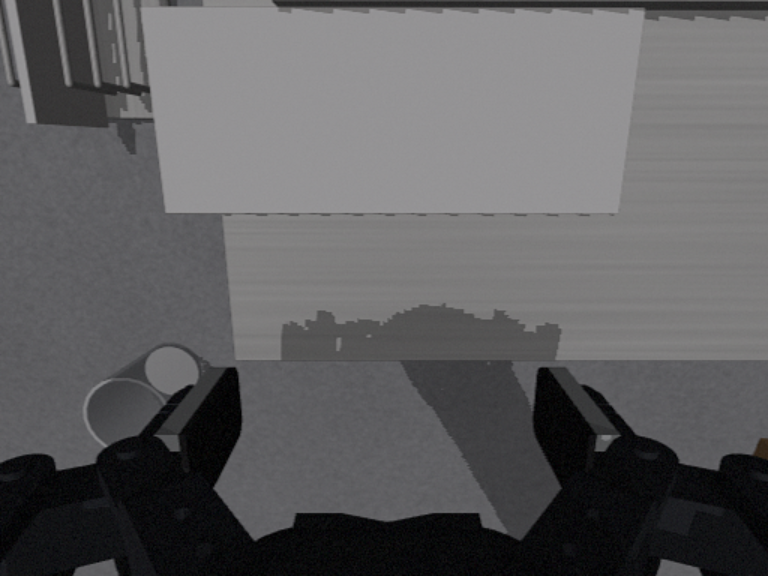

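```bash
python3 - <<'E'
from wm import *
c=cam("wrist"); corners(c,[[142,8],[644,11],[619,213],[166,213]])
print("deck left/front",inb(plane(c,np.array([[224,218],[235,358],[600,360]])/1.5,.2)).round(1))
E
python3 -m creep '[[[0,0,0,0.03,0,-0.01,0.0854],[0,0,0,0.03,0,0,0.0854],[0,0,0,0.03,0,0,0.0854],[0,0,0,0.03,0,0,0.0854],[0,0,0,0.03,0,0,0.0854],[0,0,0,0.03,0,0,0.0854],[0,0,0,0.03,0,0,0.0854],[0,0,0,0.03,0,0,0.0854],[0,0,0,0.03,0,0,0.0854],[0,0,0,0.03,0,0,0.0854],[0,0,0,0,0,0,0.0854],[0,0,0,0,0,0,0.0854]]]'
python3 - <<'E'
from wm import *
st()
c=cam("top"); save(c,"top13.png"); cv2.imwrite("pics/crop13.png",cv2.resize(c["color"][70:240,100:350,::-1],None,fx=3,fy=3,interpolation=cv2.INTER_NEAREST))
c2=cam("scene"); cv2.imwrite("pics/s13.png",cv2.resize(c2["color"][100:240,200:400,::-1],None,fx=4,fy=4,interpolation=cv2.INTER_CUBIC))
E
```

```text
[[-40.4, 325.4], [-41.1, 107.0], [-128.9, 106.4], [-129.2, 325.8]]
centre [-84.9 216.2] sides [np.float64(218.4), np.float64(87.8), np.float64(219.5), np.float64(88.8)]
yaw rel deg -0.19 0.09
deck left/front [[-132.5  299.9]
 [-208.1  300.8]
 [-209.1  103.4]]
t: 14.52
eef_pos: [0.4856, -0.111, 0.3685]
tool_rot: [0.011, 0.744, -0.668, -0.011]
contact_force: [0.8, 0.2, 0.9]
gripper_width: 0.994
t 14.52 bath xy mm [-173.6  -92.6] z 368.5 F [0.77 0.17 0.95] w 0.994
```

View pics/crop13.png

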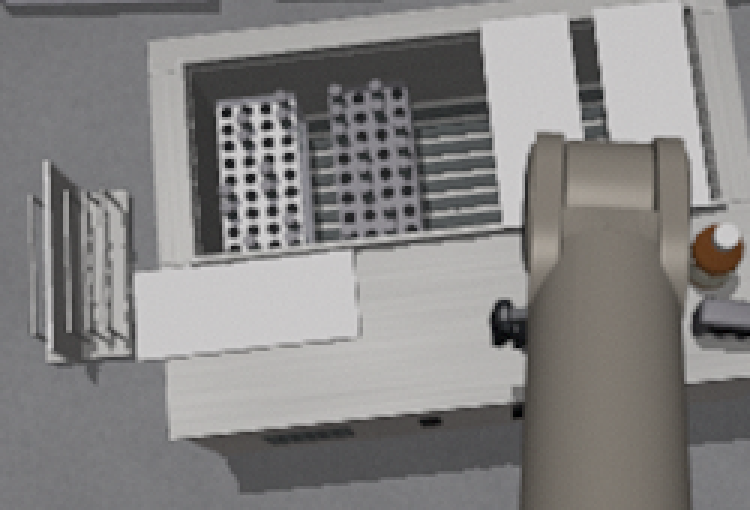

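View pics/s13.png

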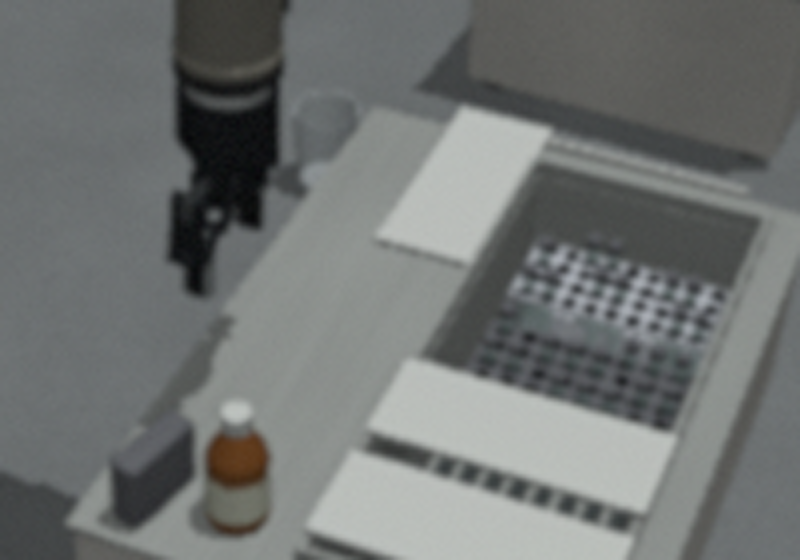

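The top view shows the strip's far side lying on the rim line and its left end at x≈134, past the deck end at x≈165. The wrist measurement is centre (-85, 216), yaw 0±0.2°. I'll cross-check it with the top camera.

```bash
python3 - <<'E'
from wm import *
from meas import strip
c=cam("top"); P=cloud(c)
K=lambda pts:np.array([[x/3+100-1/3,y/3+70-1/3] for x,y in pts])
b=inb(plane(c,K([(134,272),(353,251),(360,338),(138,360)]),.206)); print(b.round(1).tolist(),b.mean(0).round(1))
print("deck left edge",inb(plane(c,K([(165,362),(170,440),(150,42)]),.2)).round(1))
# scene view
s=cam("scene"); K2=lambda p:np.array([[x/4+200-.4,y/4+100-.4] for x,y in p])
q=inb(plane(s,K2([(552,130),(463,105),(375,237),(465,262)]),.206)); print("scene",q.round(1).tolist(),q.mean(0).round(1))
Q=inb(P[...,:2]); m=(abs(Q[...,0]+85)<35)&(abs(Q[...,1]-216)<95); z=P[...,2][m]; A=np.c_[Q[m],np.ones(m.sum())]; f=np.linalg.lstsq(A,z*1000,rcond=None)[0]; print("top z",z.mean(),"slope",f[:2])
r=cam("top"); 
E
```

```text
[[-38.4, 325.1], [-41.4, 106.7], [-130.0, 107.3], [-127.8, 325.4]] [-84.4 216.1]
deck left edge [[-131.4  300.8]
 [-208.9  300. ]
 [ 209.2  298.7]]
scene [[-39.7, 319.6], [-128.8, 324.1], [-127.6, 102.2], [-45.1, 101.9]] [-85.3 212. ]
top z 0.20525349765751422 slope [0.00377175 0.0004976 ]
```

```bash
python3 - <<'E'
from wm import *
s=cam("scene")
print(inb(plane(s,np.array([[378/4+200-.4,110/4+100-.4],[80/4+200-.4,522/4+100-.4]]),.2)).round(1))
c0=cv2.imread("pics/top0.png"); c=cam("top"); save(c,"top14.png"); d=cv2.absdiff(c0,cv2.imread("pics/top14.png")).max(2); cv2.imwrite("pics/diff.png",d)
st(); print(get_obs()["joint_vel"].round(3))
E
```

```text
[[-201.6  291.4]
 [-198.4 -295.6]]
t 14.87 bath xy mm [-172.7  -90.5] z 370.2 F [ 0.58  0.34 -0.12] w 0.998
[ 0.002 -0.     0.003 -0.004  0.     0.001  0.003]
```

View pics/diff.png

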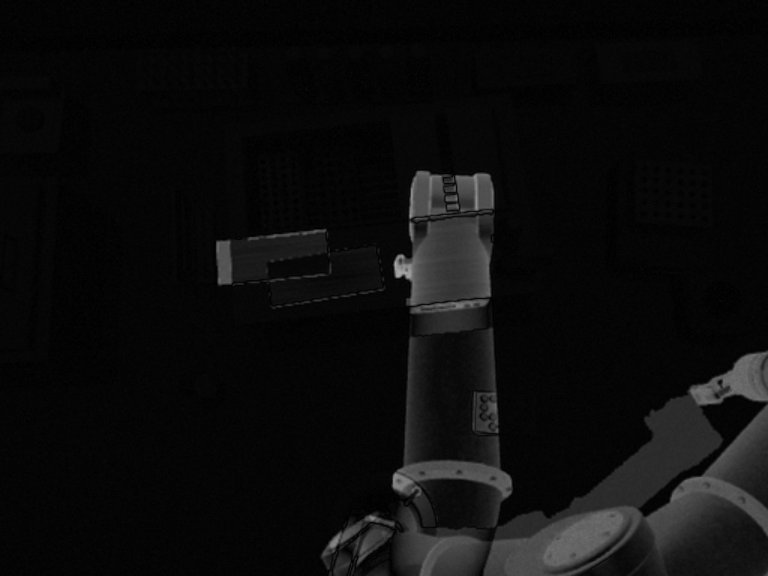

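The scene view reads the deck end at 291 instead of 300, so its 212 mm for the strip's centre is biased low by several mm. The difference picture shows only the strip and the arm moved. The wrist and top views agree, so I'm handing in.

```bash
python3 -c "
from station import hand_in
print(hand_in())"
```

```text
the job is handed in; nothing more can be done
None
```

I pushed the cover strip left with the outside of one open finger. Then I pushed it square against the rim with both fingertips, backed the arm off clear of everything, and handed the job in at about 15 s.

**Last checks before hand-in:**
- **Position:** the wrist and top cameras agree on the strip's centre at bath x ≈ -85 mm and y ≈ 216 mm. The left end sticks out about 25–26 mm, on the short side of the 3 cm asked but inside 20 to 40 mm.
- **Parallel and seated:** the long side is on the rim line. The wrist view gives it within 0.2° of parallel; corners read by hand in the top view give about 0.7°, still well inside 0.06 rad (3.4°).
- **Flat:** the top surface measures 0.205 m with negligible slope.
- **Everything else:** a before/after difference of the top view showed only the strip and the arm changed. The arm hid parts of the right-hand well strip and the tube box at that moment.

**One check disagreed:** rough hand-read pixels in the blurry scene camera gave y ≈ 212 mm. That view also placed the deck end 9 mm short, so I put the difference down to its bias. The force reading never rose clearly when the strip met the rim. I judged contact from the tool stopping at the predicted position and from the pictures.

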